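Light the countertop gas hob

TASK

Light the gas hob under the pan: first open the gas supply by swinging the valve's lever fully round from across its pipe until it lies in line with the pipe, then turn the hob's spring-return dial clockwise past its first two detents (one dot, two dots) to the third (three dots). Hold it there against its spring for three seconds or more and finish still holding it there, with the gas valve left open. Leave the pan on the burner and everything else on the worktop where it stands.

Things in the scene. Friction and masses are not known exactly. Their poses are not given: they have to be found in the camera images.
- supply: The gas supply, fixed: a 26 mm copper pipe along its x axis, centre line 50 mm above the worktop, turning down through the worktop 110 mm either side of the origin, with a brass valve body (50 x 42 x 42 mm, top at 71 mm) in its middle. Origin on the worktop below the valve. Supply and hob stand side by side, 0.40 to 0.55 m apart, either one on the robot's left
- valve_hinge (a point): Point on the vertical axis of the valve's lever, 93 mm above the worktop, at mid-height of the lever's grip; its z axis is up and its x axis runs along the pipe
- valve_grip (a point): Point on the lever's centre line, mid-height of its grip, 80 mm out from the valve_hinge axis, 93 mm above the worktop. The lever is level: a black grip 80 mm long (40 to 120 mm from the axis), 18 mm wide, 16 mm tall (85 to 101 mm above the worktop), on a steel arm. This point's own y axis points outward along the lever
- valve (a joint): Angle of the valve lever, rad: 0 = shut, the lever square across the pipe and pointing along valve_hinge's +y; grows clockwise seen from above; 1.571 = open, against its stop, the lever in line above the pipe, pointing along valve_hinge's +x. Starts between 0 and 0.35. It turns stiffly (friction 0.25 N m, about 3 N at valve_grip) and stays where it is left
- hob: Single-burner countertop gas hob, a fixed aluminium box 380 x 280 mm, deck 85 mm above the worktop. Origin on the worktop straight below the dial's axis; x points away from the dial towards the burner, z up. The box runs from x = -70 to +310 mm and y = -140 to +140 mm; the dial stands on the deck at x = y = 0, the burner with its pan at x = 175 mm
- dial_knob: The bar grip of the hob's dial, black plastic, a rounded bar 52 mm long (its x axis), 14 mm wide (its y axis), 30 mm tall; origin on the dial's vertical axis at the bar's underside, 93 mm above the worktop, so its top is at 123 mm. Below it a 48 mm disc 8 mm thick turns with it. A white line on top marks the end that points along its +x. The pan's nearest part is about 75 mm from the dial's axis
- dial (a joint): Angle, rad: 0 = rest, bar along the hob's x axis, white line towards the burner; grows clockwise seen from above. Detents at 0.40 (one dot on the deck), 0.80 (two dots) and 1.20 (three dots), the last; it stops at 1.25. A spring (0.09 N m at rest, 0.15 at the third) turns it back over all detents from anywhere when let go; with the detents it takes up to 0.25 N m
- pan: Steel pan, 190 mm across, 60 mm tall, with a small loop handle on each side (along the hob's y, give or take 0.4 rad), standing loose on the burner's trivet 110 mm above the worktop, 175 mm from the dial's axis; origin at the centre of its underside. To be left there
- mill: Dark wooden pepper mill, 52 mm across, 130 mm tall, loose, near the valve on the side away from the shut lever; origin at the centre of its underside. To be left alone
- spice_jar: Amber glass jar, 48 mm across, 85 mm tall, loose, near the valve on the side away from the shut lever; origin at the centre of its underside. To be left alone
- ramekin: White ceramic ramekin, 80 mm across, 45 mm tall, loose, beside the hob; origin at the centre of its underside. To be left alone
- spoon: Wooden-handled spoon, 220 mm long, lying flat on the worktop across the line of the pipe, about 210 mm beyond the valve; origin at its underside. To be left alone

How it is judged (in metres and radians):
On the way, in this order (a step that is already met when the one before it is completed fails the run):
1. the valve lever lies in line with the pipe (joint above 1.45 rad) (value of joint valve above 1.45 rad), for 0.2 s.
2. the dial is held by the fingers at its third detent (joint above 1.08 rad) for 2 s (value of joint dial above 1.08 rad and contact force between the fingers and dial_knob above 1 N), for 2 s.
At the end, for the whole second after the job is handed in: The fingers are pressing on the dial (over 1 N) and keep it at its third detent (above 1.08 rad), the valve is open (above 1.45 rad), and the pan is on the burner and every loose thing within 30 mm of where it began (all of step 2 and value of joint valve above 1.45 rad and height (world z) of pan above 0.1 m and distance of each of pan, mill, spice_jar, ramekin, spoon from where it was at the start of the episode below 0.03 m); the arm keeps its last pose, push and grip.
It fails at once if the dial is turned past its first detent (beyond 0.6 rad) while the gas valve is still shut (below 1.2 rad) (value of joint dial above 0.6 rad and value of joint valve below 1.2 rad).
It fails at once if a loose bystander is shifted by more than 30 mm (distance of any of pan, mill, spice_jar, ramekin, spoon from where it was at the start of the episode above 0.03 m).
It also fails if it takes over 56 s, if anything falls off the work surface, if the arm or the gripper's body presses on something with over 40 N, if the wrist force passes 120 N, or if a joint passes its speed limit or range.

ROBOT

A 7-joint arm with a two-finger parallel gripper is mounted at the origin on the work surface. World frame = base frame: x ahead of the robot, y to its left, z up, the work surface at z = 0. Lengths are in mm, angles in rad, forces in N, time in s.
With the tool pointing down it reaches from about 400 to 875 mm from the base axis. Payload 4.4 kg.
Tool frame: the origin (TCP) lies midway between the tips of the shut fingers; the grasp point (between the pads) lies 19 mm behind it; z points along the fingers, y is the line along which they close (so a half turn about z gives the same grasp; the last joint's range is limited). The gripper opens to 85 mm and grips with 20 to 120 N. Pads are 22 mm wide; open, the fingers measure 114 mm over their backs; the gripper's body (76 mm by 85 mm) begins 54 mm behind the grasp point. The pads swing forward as they close: fully open they stand 13 mm farther back than shut.
Start: joints at [-1.272, 0.628, 0.038, 1.517, -0.027, 0.996, -0.02], TCP at [231.873, 607.25, 231.313] pointing down, gripper open.
Joint ranges: [-3.06, 3.06], [-0.37, 2.12], [-1.25, 1.32], [0.18, 2.47], [-1.1, 4.24], [0.23, 1.98], [-2.94, 2.94]. Speed limits (rad/s): [2.57, 2.57, 3.14, 3.14, 3.14, 3.14, 3.14].

INTERFACE

Orientations are given as [roll, pitch, yaw] about the fixed x, y, z axes, in that order (R = Rz(yaw) Ry(pitch) Rx(roll)).
In Python, from cell import readout, optics, order gives the robot as it stands.
- The arm moves only by the shell command python3 -m jog 'ROWS'. ROWS is a JSON object of lists of equal length, an entry for each row: "claw": the opening, from 0 (shut) to 1 (fully open); "xyz": the shift along the tool's x, y, z each as a share of 0.1 m, from -1 to 1, a list of three; "twist": the turn, a rotation vector about the tool's x, y, z each as a share of 180 degrees, from -1 to 1, a list of three. A call has 1 to 12 rows; each row shifts and turns the commanded pose from where the row before left it, along the tool's axes as they then stand; what a row does not reach is not made up. A row lasts 1/8 s, in which the tool goes at most 62.5 mm and 10.7 degrees, less where a joint would pass 70% of its speed; a pose out of reach is approached as far as the arm can. A call with a number of a shift or a turn outside -1 to 1 is refused whole. A call with a gripper value outside its range is refused whole. The fingers move at their own pace and stop on an object; the grip force is fixed at half the most. Time passes only in rows, so rows that do not move let the fingers close. It gives the time, the measured TCP pose, the force, the opening and the grip force at its end, in the units of the state.
- readout.read_state(): the state, without advancing time (a new reading comes with each control period).
- optics.get_image(name): name is "scene" or "side" or "wrist"; returns a dict with "color" (420x560x3 uint8, red, green, blue), "fovy" (degrees; the focal length in pixels is half the picture's height over the tangent of half this angle, whatever the lens; pixels are square), "cx", "cy" (the principal point, pixels), "k1" (the pictures are not rectified: a ray, as slopes to the right and down, at radius r is drawn at 1 + k1 r^2 times it, then the intrinsics apply), "view" (4x4, takes a point from world to camera coordinates). Camera axes: x right, y up, looking along -z (the intrinsics and any distortion apply to the point x, -y, -z); pixel columns grow to the right and rows downward; lengths in mm; the calibration is good to about 2 mm. A picture is of the moment at which its call begins. There is no depth.
- order.finish_job(): hands the job in; it is judged then, once.
Trained networks look in the newest picture that a camera, given by its name, has taken for a name from the list of things; names that differ only in an ending like _2 or _b are one class to them, and where a whole thing is asked for, a point or a joint stands for the part that bears it (a point fixed in the world has none). Each returns a list of dicts, best first, with "score" (0 to 1); they miss things now and then, are a little off and sometimes report something else, mostly with a low value. They report only what shows in the picture. A call takes as long as a camera call.
- optics.boxes_of(camera, label): "rect" ([left, top, width, height] in pixels, round what is visible of it).
The state is a dict: "clock": time; "qpos": joint angles; "qd": joint speeds; "tau": joint torques, N m; "eef_pos": TCP position; "tool_rot": TCP orientation; "force": force on the tool from outside, world axes, zero at the start; "torque": the same for the moment, N m; "width": finger opening in mm; "gripper_force": force on a finger pad.
Only numpy, scipy, OpenCV 4.12 (cv2) and the standard library are available. Lean on these libraries where they do the work, as an engineer would, in place of code of your own. Each camera call takes 0.05 s, during which the arm holds its last target. There are 200 camera calls.

## Working session

There is one attempt and no reset: what is moved stays moved. The work goes in short steps, Python scripts to look and compute and a shell command to move; the robot and the scene stay as the last step left them, time stands still between calls to the robot, and variables do not carry over. Pictures are saved under pics/ and viewed, at most 10 in all, crops included, and the job is handed in when it is done.

```bash
mkdir -p pics; ls
cat > h.py <<'E'
import numpy as np, cv2
from cell import readout, optics, order
def K(im):
    f=im["color"].shape[0]/2/np.tan(np.radians(im["fovy"])/2); return f,im["cx"],im["cy"],im["k1"]
def project(im,P):
    P=np.atleast_2d(P).astype(float); c=(np.c_[P,np.ones(len(P))]@np.array(im["view"]).T)[:,:3]
    a=c[:,0]/-c[:,2]; b=-c[:,1]/-c[:,2]; f,cx,cy,k=K(im); s=1+k*(a*a+b*b)
    return np.c_[cx+f*a*s,cy+f*b*s]
def unproj(im,uv,z):
    f,cx,cy,k=K(im); d=np.array([(uv[0]-cx)/f,(uv[1]-cy)/f]); u=d.copy()
    for _ in range(30): u=d/(1+k*(u@u))
    V=np.array(im["view"]); R=V[:3,:3]; o=-R.T@V[:3,3]; r=R.T@np.array([u[0],-u[1],-1])
    return o+r*(z-o[2])/r[2]
E
python3 - <<'E'
from h import *
import pickle
D={}
for n in ["scene","side","wrist"]:
    im=optics.get_image(n); D[n]=im; cv2.imwrite(f"pics/{n}0.png",im["color"][:,:,::-1])
    for l in ["supply","valve_grip","hob","dial_knob","pan","mill","spice_jar","ramekin","spoon"]:
        b=optics.boxes_of(n,l)[:1]
        if b: print(n,l,np.round(b[0]["rect"]),round(b[0]["score"],2))
pickle.dump(D,open("d0.pkl","wb"))
print(readout.read_state())
E
```

```text
pics
scene supply [264. 147.  92.  73.] 0.8
scene valve_grip [303. 149.  36.  25.] 0.84
scene hob [ 34. 210. 223. 210.] 0.78
scene dial_knob [102. 236.  17.  27.] 0.75
scene pan [ 61. 244. 149. 112.] 0.89
scene mill [280. 177.  26.  53.] 0.56
scene spice_jar [256. 177.  20.  38.] 0.86
scene ramekin [200. 226.  34.  39.] 0.73
scene spoon [354. 196.  53.  59.] 0.6
side supply [194. 169.  89.  64.] 0.88
side valve_grip [226. 168.  20.  25.] 0.68
side hob [228. 264. 249. 156.] 0.96
side dial_knob [266. 308.  28.  29.] 0.82
side pan [321. 231. 108. 106.] 0.67
side mill [257. 189.  19.  47.] 0.55
side spice_jar [228. 209.  20.  39.] 0.76
side ramekin [264. 256.  36.  25.] 0.76
side spoon [280. 177.  45.  35.] 0.86
{'clock': 1.5, 'qpos': array([-1.27181303,  0.62840576,  0.0384884 ,  1.51740001, -0.02703266,
        0.99632955, -0.01996773]), 'qd': array([-0.00100345,  0.00095339,  0.00087846,  0.00142148,  0.00071816,
        0.00128786,  0.00028889]), 'tau': array([-9.03883142e-05, -5.63273263e+01,  1.22553159e+00, -1.93782324e+01,
        1.08938530e-02,  1.51053628e-03, -2.97991937e-05]), 'eef_pos': array([231.84586697, 607.2483731 , 231.309461  ]), 'tool_rot': array([-3.14156654e+00, -6.97792415e-05,  2.77680825e+00]), 'force': array([0.76211327, 0.15331697, 0.19639181]), 'torque': array([-0.02809196,  0.01153434,  0.02479789]), 'gripper_force': 0.0, 'width': 85.31357538415442}
```

View pics/scene0.png

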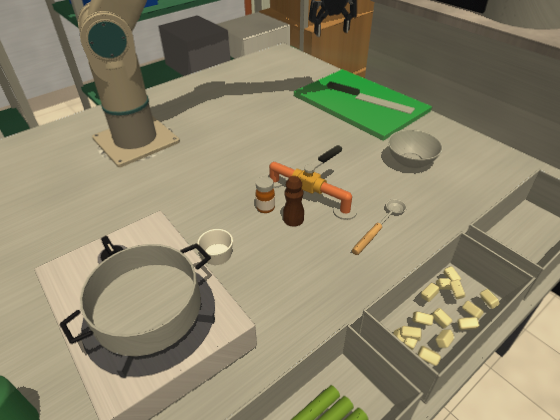

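View pics/side0.png

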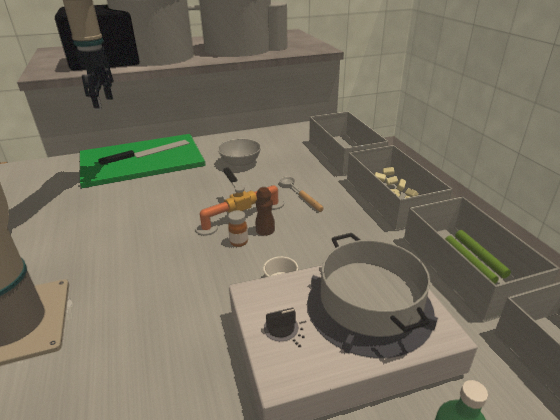

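The scene picture shows the pipe from (272,167) to (350,200) with the lever grip at (330,153). The hob is at lower left, with the dial at about (110,248). In the side picture the dial is at (281,320), the valve at (241,200) and the grip at (230,174). I'll fit poses and overlay them on crops.

```bash
cat > fit.py <<'E'
from h import *
import pickle
from scipy.optimize import least_squares
D=pickle.load(open("d0.pkl","rb"))
def T(p,L):
    c,s=np.cos(p[2]),np.sin(p[2]); L=np.atleast_2d(L).astype(float)
    return np.c_[p[0]+c*L[:,0]-s*L[:,1],p[1]+s*L[:,0]+c*L[:,1],L[:,2]]
def lever(v,r,z=93): return [r*np.sin(v),r*np.cos(v),z]
# hob: corners + dial
ctr=lambda a,b:(a+b)/2
hobobs=[("scene",[0,0,108],(110.5,249.5)),("side",[0,0,108],(280,322))]
S={"scene":(310,182),"side":(243,200)}
E
python3 - <<'E'
from fit import *
a=[unproj(D[n],S[n],60) for n in S]; print("valve",a)
for px,z,nm in [({"scene":(330,154),"side":(231,175)},93,"grip"),({"scene":(110.5,249.5),"side":(280,322)},108,"dial"),({"scene":(142,280),"side":(375,265)},165,"pan rim"),({"scene":(153,216)},85,"c1"),({"scene":(38,267)},85,"c2"),({"scene":(254,325)},85,"c3"),({"side":(229,287)},85,"s1"),({"scene":(275,165),"side":(205,217)},50,"pipeA"),({"scene":(347,196),"side":(274,193)},50,"pipeB"),
 ({"scene":(217,240),"side":(281,265)},45,"ramekin"),({"scene":(293,183),"side":(264,192)},125,"mill"),({"scene":(265,185),"side":(237,217)},80,"jar")]:
    for n in px: print(nm,n,np.round(unproj(D[n],px[n],z)[:2]))
def crop(n,x,y,w,h,k):
    return cv2.resize(D[n]["color"][y:y+h,x:x+w,::-1],None,fx=k,fy=k,interpolation=cv2.INTER_CUBIC)
A=np.vstack([np.hstack([crop("scene",255,135,100,75,4),crop("side",190,160,100,75,4)]),np.hstack([crop("scene",80,205,100,75,4),crop("side",225,270,100,75,4)])])
cv2.imwrite("pics/c1.png",A)
E
```

```text
valve [array([563.61025173, 223.09778633,  60.        ]), array([552.01792613, 217.03562974,  60.        ])]
grip scene [542. 312.]
grip side [542. 309.]
dial scene [ 505. -266.]
dial side [ 496. -274.]
pan rim scene [ 666. -261.]
pan rim side [ 688. -253.]
c1 scene [ 447. -147.]
c2 scene [ 431. -395.]
c3 scene [ 815. -141.]
s1 side [ 435. -134.]
pipeA scene [441. 209.]
pipeA side [440. 185.]
pipeB scene [654. 264.]
pipeB side [649. 239.]
ramekin scene [567. -60.]
ramekin side [569. -61.]
mill scene [599. 136.]
mill side [590. 133.]
jar scene [519. 115.]
jar side [511. 112.]
```

View pics/c1.png

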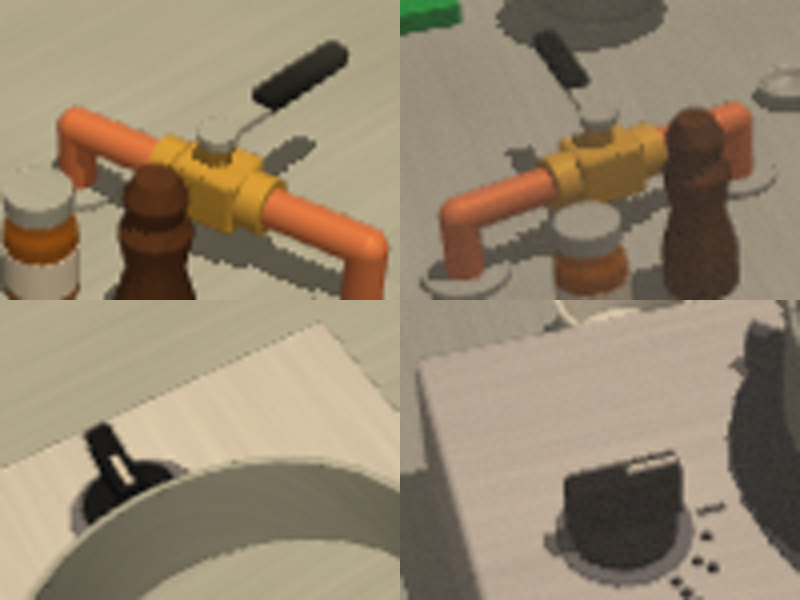

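Crops: in the scene view the lever grip runs (320,159)–(340.5,147.5) with the hub cap at (309,166). In the side view the grip runs (226,169.5)–(235,180) with the hub at (240,188), and the dial bar top runs (267,315)–(295,310).

Run:
```python
from fit import *
obs=[("scene",40,93,(320,159.2)),("scene",120,93,(340.7,147.4)),("side",120,93,(226.2,169.5)),("side",40,93,(235.2,180.5))]
def res(p):
    r=[]
    for n,d,z,uv in obs: r+=list(project(D[n],[p[0]+d*np.cos(p[2]),p[1]+d*np.sin(p[2]),z])[0]-uv)
    return r
s=least_squares(res,[560,230,1.7]); print("hinge,dir",s.x,np.round(s.fun,1))
hx,hy,ld=s.x
# pipe: elbow outer mid points at +-110
for n,uv in [("scene",(273,165)),("scene",(349,198)),("side",(203,214)),("side",(276,189))]: print(n,unproj(D[n],uv,50)[:2])
pobs=[("scene",-110,(273,165.5)),("scene",110,(348.5,197)),("side",-110,(203,213)),("side",110,(276,188.5))]
s2=least_squares(lambda p:np.concatenate([project(D[n],T(p,[d,0,52]))[0]-uv for n,d,uv in pobs]),[555,225,.2]); print("pipe",s2.x,np.round(s2.fun,1))
print("hub px",unproj(D["scene"],(309.2,166.2),95)[:2],unproj(D["side"],(240,188),95)[:2])
# hob
hobs=[("scene",[-70,140,85],(160,213)),("scene",[-70,-140,85],(38,268)),("side",[-70,140,85],(229.5,362-270+270-75)),("side",[0,0,123],(281,313)),("side",[-26,0,123],(267,316)),("side",[26,0,123],(295,311)),("scene",[-26,0,123],(104.5,237)),("side",[0,0,93],(281,333)),("scene",[310,140,85],(254,325))]
s3=least_squares(lambda p:np.concatenate([project(D[n],T(p,L))[0]-uv for n,L,uv in hobs]),[500,-270,0.1],loss="soft_l1"); print("hob",s3.x,np.round(s3.fun.reshape(-1,2),1))
```

```text
hinge,dir [547.81847756 233.87358564   1.65075984] [ 0.1  1.  -0.3  0.   0.  -1.  -0.6  0. ]
scene [437.07431903 205.01570674]
scene [662.1399559  262.27234165]
side [437.58631544 200.94193041]
side [660.97454014 258.83752125]
pipe [5.50139903e+02 2.31776637e+02 2.57498237e-01] [ 1.2  0.2 -1.8 -0.3  2.  -0.6 -1.6  0. ]
hub px [547.25610622 233.75717531] [547.9160955  224.37951924]
hob [ 5.00718648e+02 -2.68356493e+02 -4.13829537e-02] [[-0.5 -3.5]
 [-6.5 -0.2]
 [-0.8 -2.8]
 [ 0.3 -0.1]
 [-0.2  0.3]
 [ 0.5 -1.5]
 [-2.9 -0.7]
 [ 0.5 -8.2]
 [ 0.2  0.7]]
```

```bash
python3 -m jog '{"claw":[0,0,0,0,0,0,0,0,0,0],"xyz":[[-0.35,-0.19,0],[-0.35,-0.19,0],[-0.35,-0.19,0],[-0.35,-0.19,0],[-0.35,-0.19,0],[-0.35,-0.19,0],[-0.35,-0.19,0],[-0.35,-0.19,0],[-0.35,-0.19,0],[-0.35,-0.19,0]],"twist":[[0,0,0],[0,0,0],[0,0,0],[0,0,0],[0,0,0],[0,0,0],[0,0,0],[0,0,0],[0,0,0],[0,0,0]]}'
python3 - <<'E'
from h import *
im=optics.get_image("wrist"); cv2.imwrite("pics/w1.png",im["color"][:,:,::-1])
print(project(im,[[548,231,93],[542,311,93]]))
E
```

```text
clock: 2.75
eef_pos: [491.9, 303.9, 231.4]
tool_rot: [3.141, 0.0, 2.777]
force: [0.7, -0.1, -1.0]
width: -0.5
gripper_force: 0.0
[[231.46412154 269.03856297]
 [303.90200045 238.31014893]]
```

View pics/w1.png

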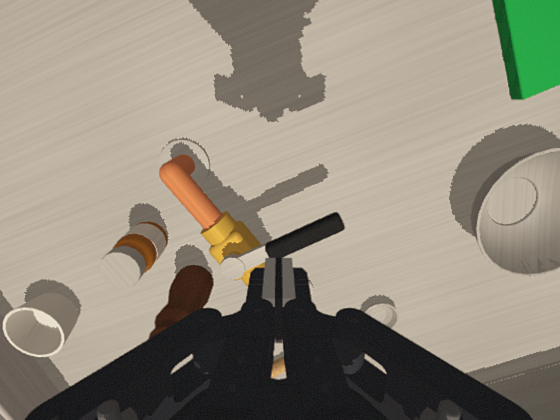

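```bash
python3 -m jog '{"claw":[0,0,0,0,0,0,0,0,0,0,0,0],"xyz":[[0,0,0.5],[0,0,0.5],[0,0,0.5],[0,0,0],[-0.12,0.07,0],[-0.12,0.07,0],[-0.09,0.06,0],[-0.09,0.06,0],[-0.1,0.035,0],[-0.1,0.035,0],[-0.1,0.01,0],[-0.1,0.01,0]],"twist":[[0,0,0],[0,0,0],[0,0,0],[0,0,0],[0,0,0],[0,0,0],[0,0,0],[0,0,0],[0,0,0],[0,0,0],[0,0,0],[0,0,0]]}'
python3 -m jog '{"claw":[0,0,0,0,0,0,0,0],"xyz":[[-0.1,-0.015,0],[-0.1,-0.015,0],[-0.09,-0.04,0],[-0.09,-0.04,0],[-0.06,-0.05,0],[-0.06,-0.05,0],[-0.01,-0.03,0],[0,0,0]],"twist":[[0,0,0],[0,0,0],[0,0,0],[0,0,0],[0,0,0],[0,0,0],[0,0,0],[0,0,0]]}'
python3 - <<'E'
from h import *
a=optics.get_image("scene")["color"]; b=optics.get_image("side")["color"]; w=optics.get_image("wrist")["color"]
f=lambda i,x,y:cv2.resize(i[y:y+75,x:x+100],(400,300),interpolation=2)
cv2.imwrite("pics/v2.png",np.vstack([np.hstack([f(a,265,125),f(b,190,160)]),np.hstack([cv2.resize(w,(400,300)),np.zeros((300,400,3),np.uint8)])])[:,:,::-1])
E
```

```text
clock: 4.3
eef_pos: [580.3, 308.4, 81.0]
tool_rot: [-3.141, -0.001, 2.777]
force: [-4.3, 0.3, 0.7]
width: 0.1
gripper_force: 1.8
clock: 5.3
eef_pos: [616.9, 275.8, 81.6]
tool_rot: [3.133, -0.005, 2.781]
force: [-7.4, 13.9, -0.5]
width: 0.0
gripper_force: 7.5
```

View pics/v2.png

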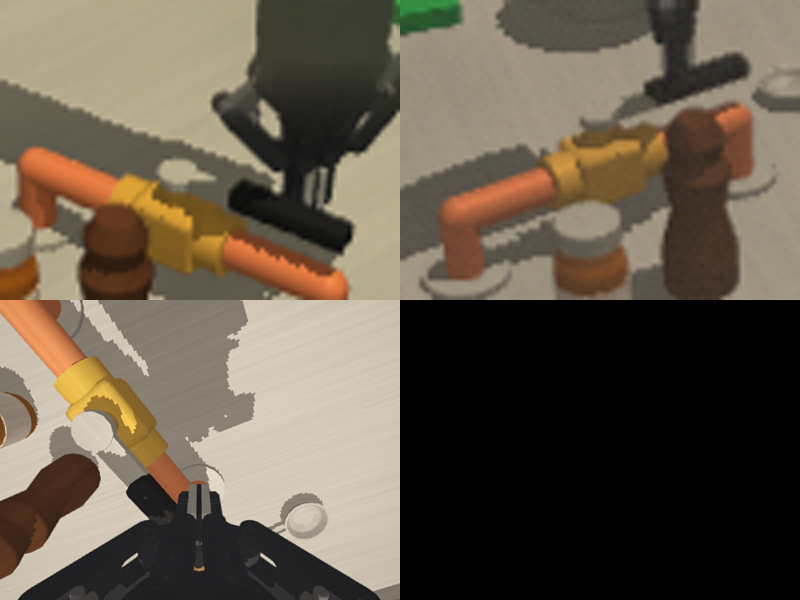

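The lever now lies over the pipe, with the grip at (324,174)–(352,184) in the scene picture. The 16 N force suggests it is on the stop, so I'll check the angle.

Run:
```python
from fit import *
ob={"scene":((323.7,173.7),(352.0,184)),"side":((252.5,183),(276,176))}
for n,(a,b) in ob.items():
    A,B=unproj(D[n],a,93)[:2],unproj(D[n],b,93)[:2]; d=B-A; m=(A+B)/2-[548,231]
    print(n,A,B,np.arctan2(d[1],d[0]),"mid from hinge",np.arctan2(m[1],m[0]),np.linalg.norm(m))
```

```text
scene [590.83969155 242.05168835] [663.09862052 265.61515001] 0.3152242995539669 mid from hinge 0.28146719666079684 82.20396970671426
side [588.036252   242.63761597] [661.94118088 258.46206278] 0.21093389835644524 mid from hinge 0.24867520713838864 79.43210105536322
```

```bash
python3 -m jog '{"claw":[0,0,0,0,0],"xyz":[[0.07,0.2,0],[0.07,0.2,0],[0,0,-0.55],[0,0,-0.55],[0,0,-0.6]],"twist":[[0,0,0],[0,0,0],[0,0,0],[0,0,0],[0,0,0]]}'
python3 -m jog '{"claw":[0,0,0,0,0,0,0,0,0,1,1,1],"xyz":[[-0.08,-0.5,0],[-0.08,-0.5,0],[-0.08,-0.5,0],[-0.08,-0.5,0],[-0.08,-0.5,0],[-0.08,-0.5,0],[-0.08,-0.5,0],[-0.08,-0.5,0],[-0.08,-0.5,0],[-0.08,-0.5,0],[-0.08,-0.5,0],[-0.08,-0.4,0]],"twist":[[0,0,0],[0,0,0],[0,0,0],[0,0,0],[0,0,0],[0,0,0],[0,0,0],[0,0,0],[0,0,0],[0,0,0],[0,0,0],[0,0,0]]}'
python3 - <<'E'
from h import *
im=optics.get_image("wrist"); cv2.imwrite("pics/w3.png",im["color"][:,:,::-1])
print(project(im,[[501,-269,123],[527,-270,123],[475,-268,123]]), np.round(readout.read_state()["qpos"],2))
print(np.round([ (l,optics.boxes_of("wrist",l)[:1]) for l in ["dial_knob"]][0][1][0]["rect"]) if optics.boxes_of("wrist","dial_knob") else None)
E
```

```text
clock: 6.08
eef_pos: [621.4, 309.7, 253.0]
tool_rot: [-3.141, 0.002, 2.776]
force: [1.8, 0.2, -0.4]
width: 0.2
gripper_force: 0.0
clock: 7.58
eef_pos: [499.5, -279.0, 251.9]
tool_rot: [-3.139, 0.002, 2.774]
force: [0.6, -0.5, 0.4]
width: 54.6
gripper_force: 0.0
[[290.25002956 195.37756752]
 [298.98433778 220.84122856]
 [281.00201726 168.42928641]] [ 0.42  0.49  0.08  1.72 -0.04  0.93  1.7 ]
[269. 159.  48.  57.]
```

View pics/w3.png

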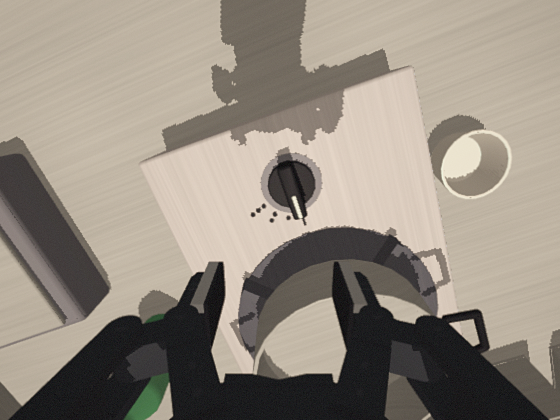

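The wrist picture shows the dial at rest. Its bar top runs from about (281,164) to (302,219), with the white line at the burner end, and the dots lie to the left.

Run:
```python
from h import *
im=optics.get_image("wrist")
c=im["color"][140:240,230:360,::-1]
cv2.imwrite("pics/w4.png",cv2.resize(c,None,fx=6,fy=6,interpolation=2))
for uv in [(281,164),(302,219),(292,190)]: print(unproj(im,uv,123))
A,B=unproj(im,(142,162),85),unproj(im,(412,67),85); print("edge",A,B,"hob yaw",np.arctan2(*(B-A)[[1,0]])-np.pi/2, (A+B)/2)
```

```text
[ 470.90081275 -266.85849691  123.        ]
[ 525.77518154 -267.21676981  123.        ]
[ 496.38146867 -266.12986254  123.        ]
edge [ 425.8931738  -397.55282245   85.        ] [ 437.96609316 -126.99036464   85.        ] hob yaw -0.04459198178186741 [ 431.92963348 -262.27159355   85.        ]
```

View pics/w4.png

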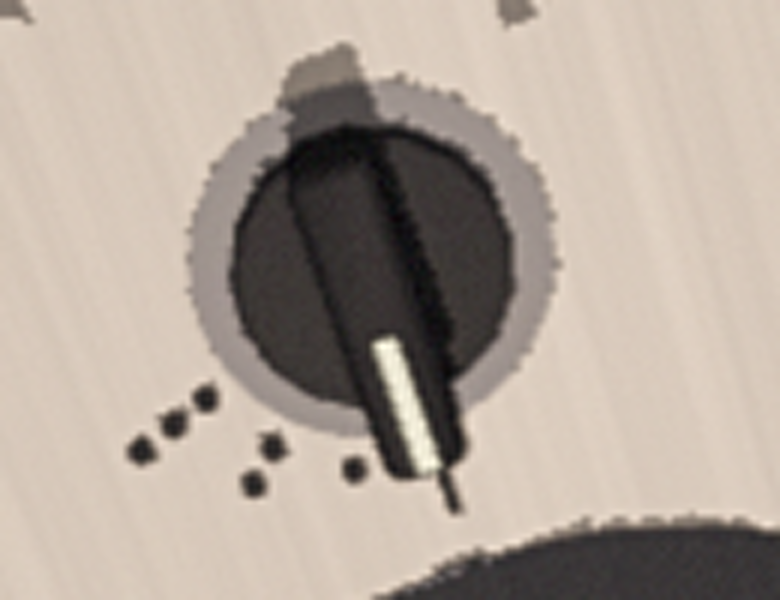

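```bash
python3 -m jog '{"claw":[1,1,1,1,1,1,1],"xyz":[[0.038,0.114,0],[0,0,0],[0,0,0],[0,0,0.4],[0,0,0.4],[0,0,0.4],[0,0,0.35]],"twist":[[0,0,0],[0,0,-0.052],[0,0,-0.052],[0,0,0],[0,0,0],[0,0,0],[0,0,0]]}'
python3 -m jog '{"claw":[0.4,0.2,0,0,0,0],"xyz":[[0,0,0],[0,0,0],[0,0,0],[0,0,0],[0,0,0],[0,0,0]],"twist":[[0,0,0],[0,0,0],[0,0,0],[0,0,0],[0,0,0],[0,0,0]]}'
```

```text
clock: 8.65
eef_pos: [501.0, -260.5, 95.2]
tool_rot: [3.141, 0.0, 3.107]
force: [0.6, 0.2, -0.0]
width: 85.4
gripper_force: 0.0
clock: 9.4
eef_pos: [501.0, -265.9, 98.1]
tool_rot: [-3.138, 0.003, 3.102]
force: [-0.4, -3.7, 8.1]
width: 13.0
gripper_force: 60.2
```

```bash
python3 -m jog '{"claw":[0,0,0,0,0,0,0,0,0,0,0,0],"xyz":[[0,-0.03,-0.03],[0,0,0],[0,0,0],[0,0,0],[0,0,0],[0,0,0],[0,0,0],[0,0,0],[0,0,0],[0,0,0],[0,0,0],[0,0,0]],"twist":[[0,0,0],[0,0,0.04],[0,0,0.04],[0,0,0.04],[0,0,0.04],[0,0,0.04],[0,0,0.04],[0,0,0.04],[0,0,0.04],[0,0,0.04],[0,0,0.035],[0,0,0]]}'
python3 - <<'E'
from h import *
a=optics.get_image("side")["color"]; w=optics.get_image("wrist")["color"]
s=readout.read_state(); print(s["torque"],s["force"],s["width"],s["tool_rot"],s["qpos"][6])
cv2.imwrite("pics/d5.png",np.hstack([cv2.resize(a[255:355,210:310],(400,400),interpolation=2),cv2.resize(w,(400,400))])[:,:,::-1])
E
```

```text
clock: 10.9
eef_pos: [500.4, -266.7, 98.2]
tool_rot: [-3.141, 0.001, 1.864]
force: [3.3, -4.1, -14.4]
width: 13.0
gripper_force: 61.1
[-0.94163166 -0.88784003  0.18633189] [  3.42195995  -4.31110038 -13.62156622] 12.773254360368448 [-3.14154226e+00  1.14235118e-03  1.86450941e+00] 1.0834581576324376
```

View pics/d5.png

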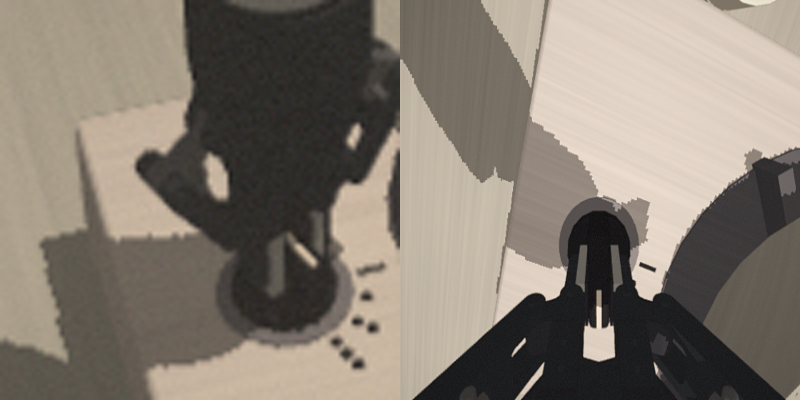

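```bash
python3 -m jog '{"claw":[0,0,0,0,0,0,0,0,0,0,0,0],"xyz":[[0,0,0.015],[0,0,0],[0,0,0],[0,0,0],[0,0,0],[0,0,0],[0,0,0],[0,0,0],[0,0,0],[0,0,0],[0,0,0],[0,0,0]],"twist":[[0,0,0.005],[0,0,0],[0,0,0],[0,0,0],[0,0,0],[0,0,0],[0,0,0],[0,0,0],[0,0,0],[0,0,0],[0,0,0],[0,0,0]]}'
python3 - <<'E'
from fit import *
im=D["side"]
A,B=unproj(im,(282.5,314.2),123),unproj(im,(289.2,320.8),123); d=B-A
print(A,B,"dial from line",-0.04-np.arctan2(d[1],d[0]))
for v in (1.0,1.2): print(v,project(im,[[500+r*np.cos(-.04-v),-267+r*np.sin(-.04-v),123] for r in (8,25)]))
E
```

```text
clock: 12.5
eef_pos: [500.4, -266.7, 98.1]
tool_rot: [3.141, 0.001, 1.847]
force: [3.1, -4.9, 3.5]
width: 12.7
gripper_force: 63.6
[ 501.76364683 -272.00363811  123.        ] [ 507.69941274 -290.00719567  123.        ] dial from line 1.2123196806800696
1.0 [[284.10267139 314.63933642]
 [291.65000485 319.43943277]]
1.2 [[283.4340116  315.12696212]
 [289.5579447  321.00594383]]
```

```bash
python3 -m jog '{"claw":[0,0,0,0,0,0,0,0,0,0,0,0],"xyz":[[0,0,0],[0,0,0],[0,0,0],[0,0,0],[0,0,0],[0,0,0],[0,0,0],[0,0,0],[0,0,0],[0,0,0],[0,0,0],[0,0,0]],"twist":[[0,0,0],[0,0,0],[0,0,0],[0,0,0],[0,0,0],[0,0,0],[0,0,0],[0,0,0],[0,0,0],[0,0,0],[0,0,0],[0,0,0]]}'
python3 - <<'E'
from h import *
s=readout.read_state(); print(s["torque"],s["tool_rot"])
a=optics.get_image("side")["color"]; b=optics.get_image("scene")["color"]
cv2.imwrite("pics/e6.png",np.hstack([cv2.resize(a[255:355,210:310],(400,400),interpolation=2),cv2.resize(b[125:225,260:360],(400,400),interpolation=2)])[:,:,::-1])
E
```

```text
clock: 14.0
eef_pos: [500.4, -266.7, 98.1]
tool_rot: [3.141, 0.001, 1.847]
force: [3.6, -4.4, 3.7]
width: 12.5
gripper_force: 63.6
[-0.94529437 -0.70973572  0.36857647] [3.14085350e+00 8.46937549e-04 1.84681775e+00]
```

View pics/e6.png

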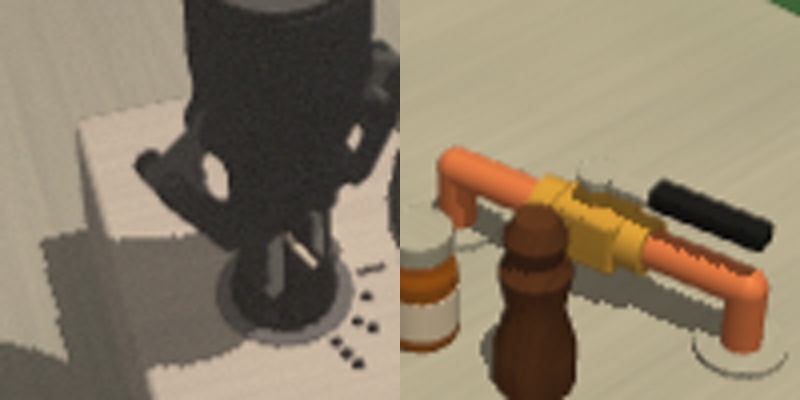

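The left crop shows the dial's white line still at about 1.21 rad, the third detent, with the fingers gripping at 64 N. The right crop shows the lever still in line over the pipe, from (650,190) to (770,235). It has been held for over 3 s, so I'll hand in.

```bash
python3 -m jog '{"claw":[0,0,0,0,0,0,0,0],"xyz":[[0,0,0],[0,0,0],[0,0,0],[0,0,0],[0,0,0],[0,0,0],[0,0,0],[0,0,0]],"twist":[[0,0,0],[0,0,0],[0,0,0],[0,0,0],[0,0,0],[0,0,0],[0,0,0],[0,0,0]]}'; python3 -c "
from cell import order; print(order.finish_job())"
```

```text
clock: 15.1
eef_pos: [500.4, -266.7, 98.1]
tool_rot: [3.141, 0.001, 1.847]
force: [3.2, -3.2, 4.9]
width: 13.0
gripper_force: 63.6
the job is handed in; nothing more can be done
None
```

I opened the gas valve fully, then turned the dial to its third detent and held it there for about 4 s; the job was handed in at about 15 s with the fingers still holding the dial, and no verdict came back.

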